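# Dispense one dish and hold it level over the viewing lamp

## Robot

A 6-joint arm with a two-finger parallel gripper is mounted at the origin on the work surface; the furniture and walls round the work are solid. World frame = base frame: x ahead of the robot, y to its left, z up, the work surface at z = 0. Lengths are in m, angles in rad, forces in N, time in s.
With the tool pointing down it reaches from about 0.35 to 0.925 m from the base axis. Payload 6.4 kg.
Tool frame: the origin (TCP) lies on the centre line of the jaws, within the pads' length; the fingertips stand 25 mm ahead of it and the grasp point (between the pads) lies 6 mm ahead of it; z points along the fingers, y is the line along which they close (so a half turn about z gives the same grasp; the last joint's range is limited). The gripper opens to 85 mm and grips with 20 to 120 N. Pads are 22 mm wide; open, the fingers measure 114 mm over their backs; the gripper's body (76 mm by 85 mm) begins 54 mm behind the grasp point. The pads swing forward as they close: fully open they stand 13 mm farther back than shut.
Start: joints at [-1.521, 0.245, 1.558, -0, 1.339, -0.174], TCP at [0.144, -0.634, 0.256] pointing down, gripper open.
Joint ranges: [-3.13, 3.13], [-1.02, 2.26], [0.13, 2.54], [-0.95, 4.09], [0.21, 2.88], [-2.74, 2.74]. Speed limits (rad/s): [2.57, 2.57, 3.14, 3.14, 3.14, 3.14].

## Interface

Orientations are given as [roll, pitch, yaw] about the fixed x, y, z axes, in that order (R = Rz(yaw) Ry(pitch) Rx(roll)).
In Python, from plant import r, viewer, ticket gives the robot as it stands.
- The arm moves only by the tool servo_tool, never from a script. Its argument "increments" is a list that holds one entry, the list of rows, each a list of 7 numbers: the shift along the world's x, y, z in units of 25 cm (1.0 is 25 cm), then the turn, a rotation vector about the world's x, y, z in units of 45 degrees (1.0 is 45 degrees), then the closure, from -1 (fully open) to 1 (shut). In form: [[[tx, ty, tz, wx, wy, wz, gripper], ...]]. A call has 1 to 20 rows; each row is the pose to reach, as a shift and turn from the pose commanded when the call began; what a row does not reach only later rows make up. A row lasts 1/12 s, in which the tool goes at most 41.7 mm and 7.16 degrees, less where a joint would pass 70% of its speed; a pose out of reach is approached as far as the arm can. A call with a number of a shift or a turn outside -1 to 1 is refused whole. A call with a gripper value outside its range is refused whole. The fingers move at their own pace and stop on an object; "force" is the grip in N (left out, the last holds). Time passes only in rows, so rows that repeat a pose let the fingers close. It gives the time, the measured TCP pose, the force, the opening and the grip force at its end, in the units of the state.
- r.sense(): the state, without advancing time (a new reading comes with each control period).
- viewer.snapshot(name): name is "scene" or "top"; returns a dict with "frame" (420x560x3 uint8, blue, green, red), "mtx" (3x3 intrinsics, pixels), "extrinsics" (4x4, takes a point from world to camera coordinates). Camera axes: x right, y up, looking along -z (the intrinsics and any distortion apply to the point x, -y, -z); pixel columns grow to the right and rows downward; lengths in m; the calibration is good to about 2 mm. A picture is of the moment at which its call begins. There is no depth.
- ticket.close_job(): hands the job in; it is judged then, once.
The state is a dict: "t": time; "qpos": joint angles; "joint_velocities": joint speeds; "effort": joint torques, N m; "ee_pos": TCP position; "eef_rot": TCP orientation; "force": force on the tool from outside, world axes, zero at the start; "wrist_torque": the same for the moment, N m; "finger_gap": finger opening in m; "grip_force": force on a finger pad.
Only numpy, scipy, OpenCV 4.12 (cv2) and the standard library are available. Lean on these libraries where they do the work, as an engineer would, in place of code of your own. Each camera call takes 0.05 s, during which the arm holds its last target. There are 200 camera calls.

## Task

Press the dispenser's sprung lever down to its stop once and let it come all the way back up, so that the bottom dish of the stack slides out onto the delivery tongue. Take that dish, lift it without tipping it, and finish while still holding it, level and still, centred over the window of the square viewing lamp, with its underside about 10 cm above it. Leave the other dishes in the dispenser and do not disturb the open glass dish, the timer or the glass jar.

Things in the scene. Friction and masses are not known exactly. Their poses are not given: they have to be found in the camera images.
- dispenser: Dish dispenser fixed to the table: channel 203 x 86 mm, clear magazine tube (top 67 mm high) with four stacked dishes, lever between white cheeks 104 mm high. Origin under its middle on the table top; -x is the delivery direction, +x the lever end. Delivery tongue from x = -77 to -142 mm, 34 wide, top 20 mm high, 12 mm open below; end lip 6 mm above it.
- landing (a point): Top of the tongue where the underside centre of a delivered dish lies: 110 mm in front of the dispenser's origin, 20 mm above the table. The dish (52) overhangs the tongue (34 wide) by 9 mm each side, so fingers closing along the dispenser's y can reach down beside it. The magazine tube's front is 35 mm behind this point.
- magazine (a point): Point on the channel floor on the axis of the magazine tube, 45 mm in front of the dispenser's origin, 20 mm above the table; the stack stands here.
- lever_pivot (a point): Centre of the lever's horizontal hinge, 48 mm behind the dispenser's origin and 91 mm above the table; the hinge runs along the dispenser's y.
- lever_pad (a point): Middle of the upper face of the black palm pad (56 long x 34 wide x 12 mm) at the lever's rear end, 88 mm from the hinge. Moves with the lever: at rest 149 mm above the table, the pad sloping 37 degrees up to the rear; at the stop about 55 mm above the table, sloping 29 degrees down to the rear. Press on it from above.
- lever (a joint): Lever angle, rad: 0 at rest (up), growing as the pad is pressed down, 1.14 at the stop. A spring returns it when let go, within a second; pressing the pad takes about 5 N at first, 10 N at the stop. A full stroke slides the bottom dish 65 mm onto the tongue; the next dish drops to the channel floor as the lever comes back.
- dish_1: Bottom dish of the stack, the one to dispense: round lidded clear dish with a pale tan layer inside, 52 mm diameter, 12 mm high, about 30 g, lid and base one piece. Origin at the centre of its underside, z up.
- dish_2: Second dish from below, same as dish_1; stays in the dispenser.
- dish_3: Third dish, same; stays in the dispenser.
- dish_4: Top dish of the stack, same; stays in the dispenser.
- viewing_lamp: Viewing lamp fixed to the table: flat square grey housing 88 x 88 mm, 20 mm high, with a round white window 70 mm wide flush in its top and a small black switch in one corner. Origin at the centre of its underside. It and the open glass dish may stand in each other's places: one left of the dispenser's front end, the other at the left edge of the table.
- dish_open: Bystander: empty open clear glass dish, 97 mm diameter, 18 mm high; origin under its centre.
- bench_timer: Bystander: cream round bench timer with a black dial, 64 mm wide, 43 mm high, among the tall dish stacks at the back; origin under its centre.
- glass_jar: Bystander: clear glass jar with sleeves in it, 81 mm wide, 142 mm high, at the left edge; origin under its centre.
Not all that is in view belongs to the job. What is shaped like the dish_4 but orange is not meant.

How it is judged:
On the way, in this order (a step that is already met when the one before it is completed fails the run):
1. the lever is pressed down to its stop (value of joint lever above 1.08 rad), for 0.1 s.
2. the lever is back up and one dish lies on the delivery tongue, the rest in the magazine (value of joint lever below 0.06 rad and horizontal distance between dish_1 and landing below 0.015 m and horizontal distance between dish_2 and magazine below 0.01 m), for 0.1 s.
3. the dish is in the fingers, lifted clear of the tongue and level (z of dish_1 in the frame of dispenser above 0.05 m and angle between dish_1's own z axis and vertical below 0.15 rad and contact force between the fingers and dish_1 above 1 N), for 0.2 s.
At the end, for the whole second after the job is handed in: The fingers hold dish_1 in the air within 25 mm of the lamp's axis, its underside 70 to 130 mm above the lamp's window, tilted under 7 degrees and still; the lever is back at rest (under 0.06 rad) and the other three dishes lie flat in the magazine, within 10 mm of its axis (horizontal distance between dish_1 and viewing_lamp below 0.025 m and z of dish_1 in the frame of viewing_lamp between 0.09 and 0.15 m and angle between dish_1's own z axis and vertical below 0.12 rad and linear speed of dish_1 below 0.02 m/s and angular speed of dish_1 below 0.15 rad/s and contact force between the fingers and dish_1 above 1 N and value of joint lever below 0.06 rad and horizontal distance between each of dish_2, dish_3, dish_4 and magazine below 0.01 m and angle between each of dish_2, dish_3, dish_4's own z axis and vertical below 0.15 rad); the arm keeps its last pose, push and grip.
It fails at once if the dispensed dish is tipped by more than 20 degrees (angle between dish_1's own z axis and vertical above 0.35 rad).
It fails at once if the open dish, the timer or the jar is pushed more than 20 mm (distance of any of dish_open, bench_timer, glass_jar from where it was at the start of the episode above 0.02 m).
It also fails if it takes over 64 s, if anything falls off the work surface, if the arm or the gripper's body presses on something with over 40 N, if the wrist force passes 120 N, or if a joint passes its speed limit or range.

## Working session

There is one attempt and no reset: what is moved stays moved. The work goes in short steps, Python scripts to look and compute and a tool call to move; the robot and the scene stay as the last step left them, time stands still between calls to the robot, and variables do not carry over. Pictures are saved under pics/ and viewed, at most 10 in all, crops included, and the job is handed in when it is done.

Besides the shell and the picture viewer there is one more tool, called after "Emit:" by a JSON object that holds its "op" and its "data". servo_tool: Moves the arm, as the interface text tells. Shifts and turns lie within -1 to 1; 1 stands for 25 cm of shift or 45 degrees of turn. Its arguments: {"type":"object","properties":{"increments":{"type":"array"},"force":{"type":"number"}},"required":["increments"]}

```bash
mkdir -p pics; cat > h.py <<'E'
import numpy as np,cv2
from plant import r,viewer,ticket
def snap(n,f=None):
    s=viewer.snapshot(n); s={k:np.array(v) for k,v in s.items()}
    if f: cv2.imwrite('pics/'+f,s['frame'])
    return s
def ray(s,u,v):
    E=s['extrinsics'];d=np.linalg.inv(s['mtx'])@[u,v,1];d=d*[1,-1,-1]
    R=E[:3,:3];return -R.T@E[:3,3],R.T@d
def onz(s,u,v,z):
    o,d=ray(s,u,v);return o+d*(z-o[2])/d[2]
def proj(s,p):
    E=s['extrinsics'];c=E[:3,:3]@p+E[:3,3];q=s['mtx']@(c*[1,-1,-1]);return q[:2]/q[2]
E
python3 - <<'E'
from h import *
for n in('scene','top'):
    s=snap(n,n+'0.png');print(s['mtx'],s['extrinsics'].round(3))
print(r.sense())
E
```

```text
[[415.71397439   0.         275.37064724]
 [  0.         415.71397439 205.71943624]
 [  0.           0.           1.        ]] [[-0.877 -0.481  0.002  0.496]
 [ 0.352 -0.639  0.683 -0.277]
 [-0.328  0.6    0.73  -1.005]
 [ 0.     0.     0.     1.   ]]
[[485.15552794   0.         279.00057824]
 [  0.         485.15552794 206.60609921]
 [  0.           0.           1.        ]] [[ 0.022 -1.     0.004  0.005]
 [ 0.998  0.022  0.064 -0.557]
 [-0.064  0.003  0.998 -1.275]
 [ 0.     0.     0.     1.   ]]
{'t': 0.1, 'qpos': array([-1.52110238e+00,  2.45741243e-01,  1.55889609e+00,  1.53028378e-05,
        1.33872764e+00, -1.74147900e-01]), 'joint_velocities': array([-0.00053317, -0.00430421, -0.0026138 ,  0.0006793 , -0.00118118,
        0.00068204]), 'effort': array([ 2.31174909e-04, -4.30670500e+01, -3.27129006e+01, -1.59121632e-04,
        2.81938781e-03,  1.80252374e-05]), 'ee_pos': array([ 0.14424057, -0.63331738,  0.25529027]), 'eef_rot': array([-3.13984973e+00, -3.21747837e-04,  2.23838036e-01]), 'force': array([-0.06318249,  0.02953365, -0.01974875]), 'wrist_torque': array([-0.04724916,  0.02151307,  0.03310849]), 'grip_force': 0.0, 'finger_gap': 0.08569301890464016}
```

View pics/scene0.png

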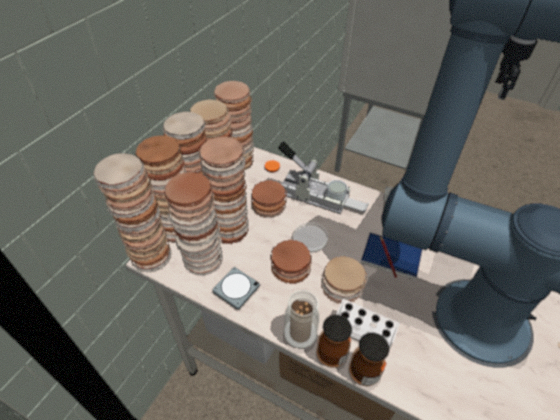

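View pics/top0.png

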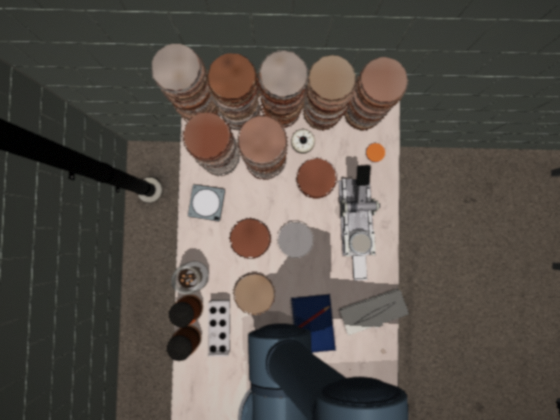

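Candidates: the dispenser stack is at top (360,242) and scene (337,187). Look-alikes are the orange disc at top (375,152) and the loose tan and red stacks at (254,293), (250,238) and (317,178). By the description I choose the clear tube on the dispenser. The lamp is the square at (206,203), and the open dish is at (296,238). One close crop to check the choice.

```bash
python3 - <<'E'
from h import *
t=snap('top');s=snap('scene')
a=cv2.resize(t['frame'][150:290,310:410],None,fx=4,fy=4,interpolation=cv2.INTER_CUBIC)
b=cv2.resize(s['frame'][130:220,265:375],None,fx=3.6,fy=3.6,interpolation=cv2.INTER_CUBIC)
c=np.zeros((560,800,3),np.uint8);c[:,:400]=a;c[:b.shape[0],400:400+b.shape[1]]=b[:,:400];cv2.imwrite('pics/c1.png',c)
# lamp window
for n,im,(u,v) in(('t',t,(206,203)),('s',s,(236,286))):
    g=cv2.cvtColor(im['frame'],cv2.COLOR_BGR2GRAY);m=np.zeros_like(g)
    w=(slice(v-22,v+22),slice(u-25,u+25));m[w]=(g[w]>190)*255
    k,l,st,ce=cv2.connectedComponentsWithStats(m);i=l[v,u];print(n,st[i],ce[i],onz(im,*ce[i],.02))
E
```

```text
t [194 191  24  24 465] [205.51397849 202.38709677] [0.5639749  0.21306545 0.02      ]
s [222 274  28  24 521] [235.47024952 285.48944338] [0.56388621 0.21293194 0.02      ]
```

View pics/c1.png

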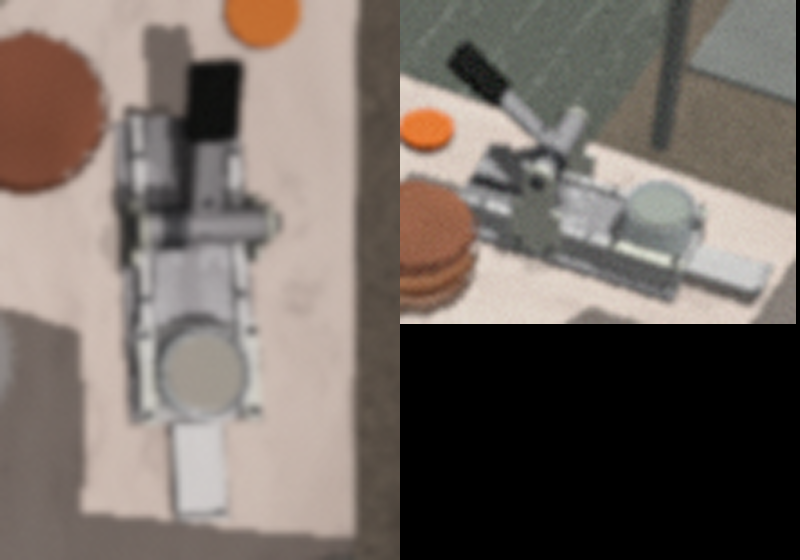

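```bash
python3 - <<'E'
from h import *
t=snap('top');s=snap('scene')
P=lambda x,y,z:onz(t,310+(x+.5)/4-.5,150+(y+.5)/4-.5,z)
Q=lambda x,y,z:onz(s,265+(x-400+.5)/3.6-.5,130+(y+.5)/3.6-.5,z)
pad=P(214.5,100,.149);tube=P(202.5,370,.068);end=P(202,516,.024);beg=P(199.5,423,.02)
print('pad',pad,Q(478,68,.149));print('tube',tube,Q(661,201,.068));print('end',end,'beg',beg,Q(762,280,.024))
# fit pose on dispenser points
L=np.array([[.114,0],[-.045,0],[-.142,0],[-.077,0]]);W=np.array([pad,tube,end,beg])[:,:2]
l=L-L.mean(0);w=W-W.mean(0);U,S,V=np.linalg.svd(l.T@w)
yaw=np.arctan2((l[:,0]*w[:,1]).sum(),(l[:,0]*w[:,0]).sum())
R=np.array([[np.cos(yaw),-np.sin(yaw)],[np.sin(yaw),np.cos(yaw)]]);o=W.mean(0)-R@L.mean(0)
print('yaw',np.degrees(yaw),'org',o,'res',(W-(L@R.T+o))*1e3)
for n,x in dict(pad=.114,padstop=.128,mag=-.045,land=-.11).items():print(n,o+R@[x,0])
E
```

```text
pad [ 0.63017128 -0.18311822  0.149     ] [ 0.63272065 -0.18739204  0.149     ]
tube [ 0.46767512 -0.19155709  0.068     ] [ 0.46655128 -0.19733967  0.068     ]
end [ 0.37176897 -0.19981762  0.024     ] beg [ 0.43244577 -0.19819431  0.02      ] [ 0.37112889 -0.19568316  0.024     ]
yaw 3.8168542324304986 org [ 0.51293211 -0.19067553] res [[ 3.49203006 -0.03137614]
 [-0.35680085  2.11397384]
 [ 0.52190023  0.31048601]
 [-3.65712944 -2.3930837 ]]
pad [ 0.62667925 -0.18308685]
padstop [ 0.64064819 -0.1821549 ]
mag [ 0.46803192 -0.19367107]
land [ 0.40317609 -0.19799795]
```

Crop: the dispenser is confirmed. The tube is at crop (203,370), the tongue at (173–228, 422–518) and the pad at (214,100); nothing lies on the tongue yet. The orange disc is the decoy. Moving towards the lever with the fingers shut.

Emit:
{"op": "servo_tool", "data": {"increments": [[[0.12,0.11,0,0,0,-0.05,1],[0.24,0.22,0,0,0,-0.1,1],[0.36,0.33,0,0,0,-0.15,1],[0.48,0.44,0,0,0,-0.2,1],[0.6,0.55,0,0,0,-0.207,1],[0.72,0.66,0,0,0,-0.207,1],[0.84,0.77,0,0,0,-0.207,1],[0.96,0.88,0,0,0,-0.207,1],[0.96,0.88,0,0,0,-0.207,1],[0.96,0.88,0,0,0,-0.207,1],[0.96,0.88,0,0,0,-0.207,1]]], "force": 40}}

```text
t: 1.22
ee_pos: [0.3842, -0.4139, 0.2563]
eef_rot: [3.141, 0.0, 0.062]
force: [0.8, 0.3, -0.6]
finger_gap: -0.0002
grip_force: 0.0
```

Emit:
{"op": "servo_tool", "data": {"increments": [[[0.128,0.116,0,0,0,0,1],[0.256,0.232,0,0,0,0,1],[0.384,0.348,0,0,0,0,1],[0.512,0.464,0,0,0,0,1],[0.64,0.58,0,0,0,0,1],[0.768,0.696,0,0,0,0,1],[0.896,0.812,0,0,0,0,1],[1.0,0.928,0,0,0,0,1],[1.0,0.928,0,0,0,0,1],[1.0,0.928,0,0,0,0,1],[1.0,0.928,0,0,0,0,1]]]}}

```text
t: 2.13
ee_pos: [0.6337, -0.1832, 0.2559]
eef_rot: [3.141, 0.001, 0.06]
force: [0.2, -0.6, -0.5]
finger_gap: -0.0003
grip_force: 0.0
```

Emit:
{"op": "servo_tool", "data": {"increments": [[[0.024,0,-0.06,0,0,0,1],[0.024,0,-0.12,0,0,0,1],[0.024,0,-0.18,0,0,0,1],[0.024,0,-0.22,0,0,0,1],[0.024,0,-0.26,0,0,0,1],[0.024,0,-0.29,0,0,0,1],[0.024,0,-0.32,0,0,0,1],[0.024,0,-0.35,0,0,0,1],[0.024,0,-0.38,0,0,0,1],[0.024,0,-0.41,0,0,0,1],[0.024,0,-0.44,0,0,0,1],[0.024,0,-0.47,0,0,0,1],[0.024,0,-0.5,0,0,0,1],[0.024,0,-0.53,0,0,0,1],[0.024,0,-0.56,0,0,0,1],[0.024,0,-0.59,0,0,0,1],[0.024,0,-0.61,0,0,0,1],[0.024,0,-0.63,0,0,0,1],[0.024,0,-0.63,0,0,0,1]]]}}

```text
t: 3.72
ee_pos: [0.6433, -0.1833, 0.1018]
eef_rot: [3.138, -0.008, 0.061]
force: [4.5, -0.1, 7.9]
finger_gap: -0.0003
grip_force: 4.3
```

Emit:
{"op": "servo_tool", "data": {"increments": [[[0,0,-0.012,0,0,0,1],[0,0,-0.024,0,0,0,1],[0,0,-0.036,0,0,0,1],[0,0,-0.048,0,0,0,1],[0,0,-0.056,0,0,0,1],[0,0,-0.056,0,0,0,1]]]}}

```text
t: 4.22
ee_pos: [0.642, -0.1834, 0.0878]
eef_rot: [3.139, -0.004, 0.061]
force: [-0.9, 0.5, 10.9]
finger_gap: 0.0001
grip_force: 4.4
```

Emit:
{"op": "servo_tool", "data": {"increments": [[[0,0,-0.01,0,0,0,1],[0,0,-0.02,0,0,0,1],[0,0,-0.028,0,0,0,1],[0,0,-0.028,0,0,0,1]]]}}

```text
t: 4.55
ee_pos: [0.6426, -0.1834, 0.0816]
eef_rot: [3.138, -0.006, 0.061]
force: [-0.4, 1.0, 10.8]
finger_gap: -0.0004
grip_force: 4.4
```

Emit:
{"op": "servo_tool", "data": {"increments": [[[0,0,-0.01,0,0,0,1],[0,0,-0.02,0,0,0,1],[0,0,-0.02,0,0,0,1]]]}}

```text
t: 4.8
ee_pos: [0.6451, -0.1839, 0.0797]
eef_rot: [3.136, -0.012, 0.061]
force: [1.1, 1.5, 19.5]
finger_gap: -0.0001
grip_force: 8.6
```

```bash
python3 - <<'E'
from h import *
a=r.sense();print(a['force'],a['ee_pos'])
s=snap('scene');cv2.imwrite('pics/p1.png',cv2.resize(s['frame'][110:230,250:390],None,fx=4,fy=4,interpolation=cv2.INTER_CUBIC))
E
```

```text
[ 1.08909883  1.45248521 19.48747274] [ 0.64509726 -0.18386964  0.07968895]
```

View pics/p1.png

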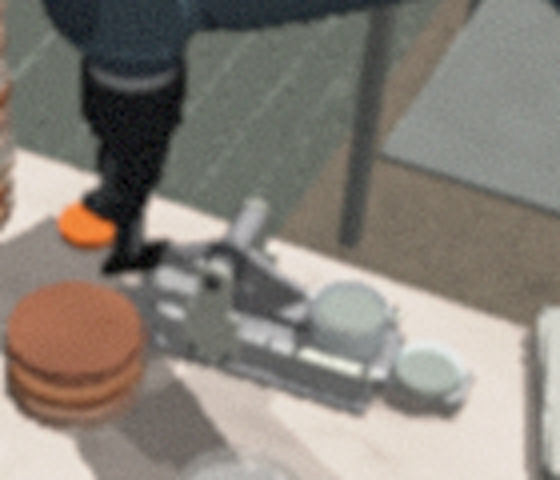

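The dish is out on the tongue at crop (430,372). The force has jumped to 19.5 N, so the lever is at its stop. I hold briefly, then raise.

Emit:
{"op": "servo_tool", "data": {"increments": [[[0,0,-0.006,0,0,0,1],[0,0,-0.006,0,0,0,1],[0,0,-0.006,0,0,0,1],[0,0,0.03,0,0,0,1],[0,0,0.07,0,0,0,1],[0,0,0.11,0,0,0,1],[0,0,0.15,0,0,0,1],[0,0,0.2,0,0,0,1],[0,0,0.25,0,0,0,1],[0,0,0.3,0,0,0,1],[0,0,0.36,0,0,0,1],[0,0,0.42,0,0,0,1],[0,0,0.5,0,0,0,1],[0,0,0.58,0,0,0,1],[0,0,0.66,0,0,0,1],[0,0,0.74,0,0,0,1],[0,0,0.74,0,0,0,1],[0,0,0.74,0,0,0,1]]]}}

```text
t: 6.35
ee_pos: [0.6407, -0.1818, 0.2592]
eef_rot: [3.141, -0.002, 0.061]
force: [-0.2, 0.4, -1.2]
finger_gap: 0.0001
grip_force: 0.0
```

```bash
python3 - <<'E'
from h import *
a=r.sense();print(a['force'],a['ee_pos'])
s=snap('scene');t=snap('top')
c=np.zeros((560,800,3),np.uint8)
c[:,:400]=cv2.resize(t['frame'][150:290,310:410],None,fx=4,fy=4,interpolation=cv2.INTER_CUBIC)
c[:400,400:]=cv2.resize(s['frame'][130:230,285:385],None,fx=4,fy=4,interpolation=cv2.INTER_CUBIC)
cv2.imwrite('pics/p2.png',c)
E
```

```text
[-0.17455704  0.40072159 -1.1722989 ] [ 0.64073339 -0.18175849  0.25917092]
```

View pics/p2.png

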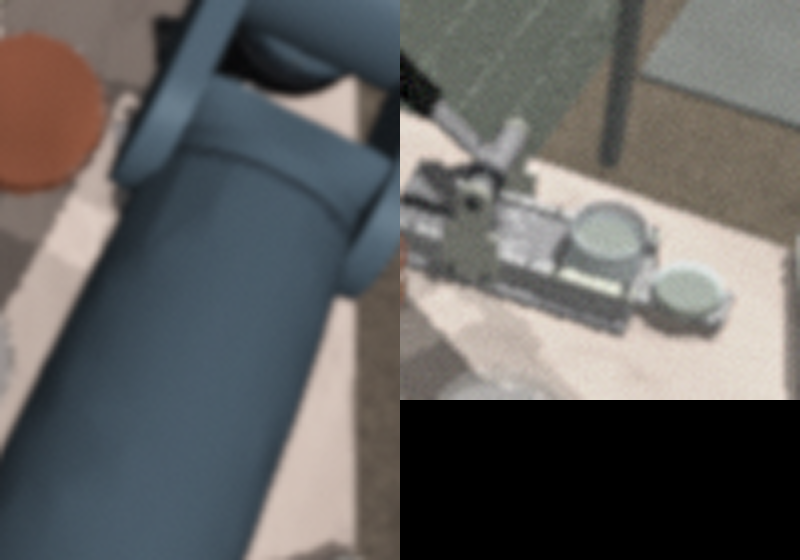

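The lever is back up and the stack has dropped. The dispensed dish lies on the tongue, scene crop (690,292). Moving above the landing with the fingers open.

Emit:
{"op": "servo_tool", "data": {"increments": [[[-0.1,-0.007,0,0,0,0,-1],[-0.2,-0.014,0,0,0,0,-1],[-0.3,-0.021,0,0,0,0,-1],[-0.4,-0.028,0,0,0,0,-1],[-0.5,-0.035,0,0,0,0,-1],[-0.6,-0.042,0,0,0,0,-1],[-0.7,-0.049,0,0,0,0,-1],[-0.8,-0.056,0,0,0,0,-1],[-0.88,-0.06,0,0,0,0,-1],[-0.948,-0.064,0,0,0,0,-1],[-0.948,-0.064,0,0,0,0,-1],[-0.948,-0.064,0,0,0,0,-1],[-0.948,-0.064,0,0,0,0,-1]]]}}

```text
t: 7.53
ee_pos: [0.4035, -0.1976, 0.2571]
eef_rot: [-3.141, 0.001, 0.061]
force: [0.0, -0.1, 0.1]
finger_gap: 0.085
grip_force: 0.0
```

```bash
python3 - <<'E'
from h import *
s=snap('scene');t=snap('top')
c=np.zeros((560,800,3),np.uint8)
c[:,:400]=cv2.resize(t['frame'][150:290,310:410],None,fx=4,fy=4,interpolation=cv2.INTER_CUBIC)
c[:400,400:]=cv2.resize(s['frame'][130:230,285:385],None,fx=4,fy=4,interpolation=cv2.INTER_CUBIC)
cv2.imwrite('pics/p3.png',c)
for z in(.028,.032):print(onz(s,285+290.5/4-.5,130+291/4-.5,z))
print(proj(s,np.array([.403,-.198,.032])))
E
```

```text
[ 0.39876811 -0.20013213  0.028     ]
[ 0.39789401 -0.196266    0.032     ]
[355.71700928 201.2768754 ]
```

View pics/p3.png

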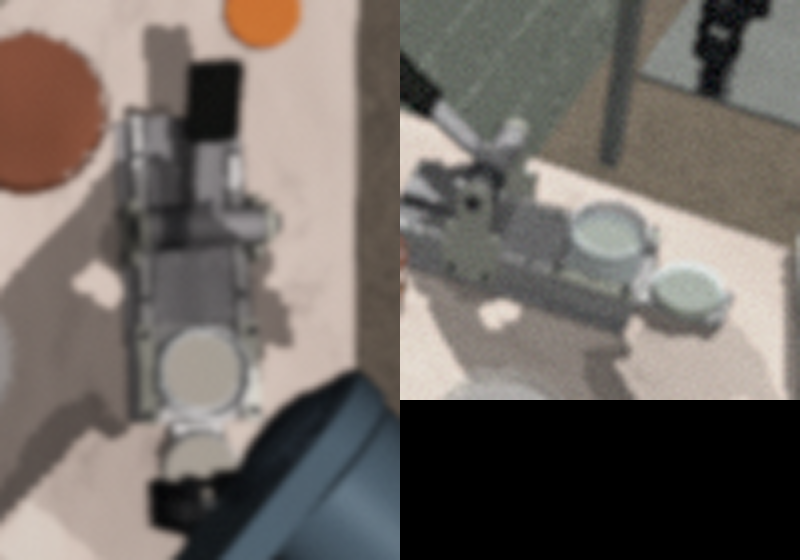

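The dish is still on the tongue (scene crop 690,290; top crop 200,455), with the gripper above it. Descending.

Emit:
{"op": "servo_tool", "data": {"increments": [[[-0.008,0,-0.1,0,0,0,-1],[-0.008,0,-0.2,0,0,0,-1],[-0.008,0,-0.3,0,0,0,-1],[-0.008,0,-0.4,0,0,0,-1],[-0.008,0,-0.5,0,0,0,-1],[-0.008,0,-0.57,0,0,0,-1],[-0.008,0,-0.63,0,0,0,-1],[-0.008,0,-0.68,0,0,0,-1],[-0.008,0,-0.73,0,0,0,-1],[-0.008,0,-0.77,0,0,0,-1],[-0.008,0,-0.81,0,0,0,-1],[-0.008,0,-0.85,0,0,0,-1],[-0.008,0,-0.88,0,0,0,-1],[-0.008,0,-0.902,0,0,0,-1],[-0.008,0,-0.902,0,0,0,-1],[-0.008,0,-0.902,0,0,0,-1]]]}}

```text
t: 8.97
ee_pos: [0.4013, -0.1978, 0.0322]
eef_rot: [-3.141, 0.0, 0.061]
force: [1.1, 0.5, -0.3]
finger_gap: 0.086
grip_force: 0.0
```

```bash
python3 - <<'E'
from h import *
a=r.sense();print(a['force'],a['ee_pos'])
s=snap('scene');cv2.imwrite('pics/p4.png',cv2.resize(s['frame'][130:230,285:405],None,fx=5,fy=5,interpolation=cv2.INTER_CUBIC))
E
```

```text
[ 1.1048485   0.4986845  -0.32578257] [ 0.40129783 -0.197813    0.03219527]
```

View pics/p4.png

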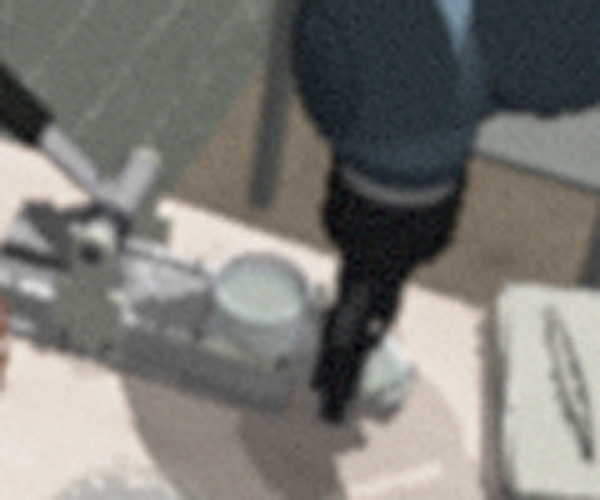

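The open fingers straddle the dish (near fingertip at crop (335,420), dish visible at (385,375)) with no contact force. Closing.

Emit:
{"op": "servo_tool", "data": {"increments": [[[0,0,0,0,0,0,-0.3],[0,0,0,0,0,0,0],[0,0,0,0,0,0,0.2],[0,0,0,0,0,0,0.4],[0,0,0,0,0,0,0.6],[0,0,0,0,0,0,0.6],[0,0,0,0,0,0,0.6],[0,0,0,0,0,0,0.6]]], "force": 25}}

```text
t: 9.68
ee_pos: [0.4016, -0.1981, 0.0329]
eef_rot: [3.141, -0.0, 0.061]
force: [-2.8, 1.8, 6.6]
finger_gap: 0.0512
grip_force: 25.7
```

Emit:
{"op": "servo_tool", "data": {"increments": [[[0,0,0.01,0,0,0,0.6],[0,0,0.02,0,0,0,0.6],[0,0,0.04,0,0,0,0.6],[0,0,0.06,0,0,0,0.6],[0,0,0.09,0,0,0,0.6],[0,0,0.12,0,0,0,0.6],[0,0,0.16,0,0,0,0.6],[0,0,0.2,0,0,0,0.6],[0,0,0.25,0,0,0,0.6],[0,0,0.3,0,0,0,0.6],[0,0,0.36,0,0,0,0.6],[0,0,0.42,0,0,0,0.6],[0,0,0.48,0,0,0,0.6],[0,0,0.54,0,0,0,0.6],[0,0,0.58,0,0,0,0.6],[0,0,0.6,0,0,0,0.6],[0,0,0.6,0,0,0,0.6],[0,0,0.6,0,0,0,0.6]]]}}

```text
t: 11.18
ee_pos: [0.4011, -0.1977, 0.1821]
eef_rot: [-3.141, 0.0, 0.061]
force: [0.4, -0.5, 0.1]
finger_gap: 0.0508
grip_force: 26.1
```

```bash
python3 - <<'E'
from h import *
a=r.sense();print(a['force'],a['ee_pos'],a['grip_force'])
s=snap('scene');cv2.imwrite('pics/p5.png',cv2.resize(s['frame'][90:230,265:425],None,fx=4,fy=4,interpolation=cv2.INTER_CUBIC))
E
```

```text
[ 0.41036703 -0.54548686  0.07716025] [ 0.40108662 -0.19766851  0.18210797] 26.104767322540283
```

View pics/p5.png

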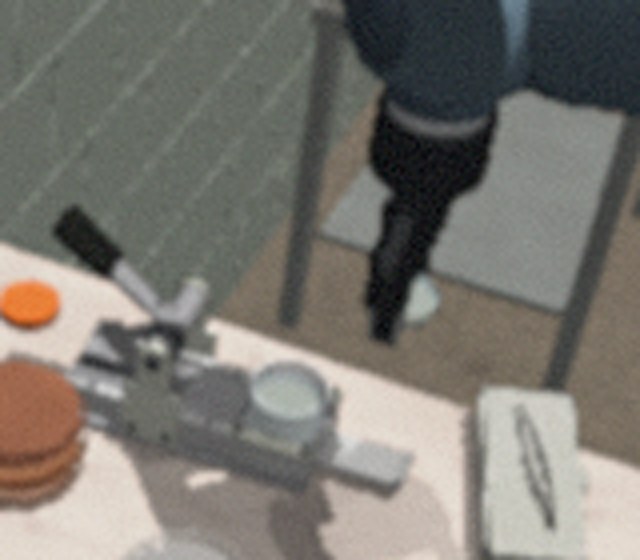

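The dish is held (crop (418,300)) and clear of the tongue. The lever is up and the stack is intact. Checking the clearance to the tall stack behind the lamp.

```bash
python3 - <<'E'
from h import *
s=snap('scene');t=snap('top')
print('scene base front, L, R',[onz(s,u,v,0)[:2].round(3) for u,v in((203,271),(181,258),(222,258),(150,269),(233,241))])
for z in(.2,.25,.3):print('stack tops',z,onz(t,210,137,z).round(3),onz(s,191,189,z).round(3))
print('jar',onz(t,190,278,.14),onz(s,301,300,.14),'tan/red',onz(t,250,238,.05),onz(t,254,293,.05))
E
```

```text
scene base front, L, R [array([0.671, 0.207]), array([0.748, 0.201]), array([0.651, 0.147]), array([0.798, 0.269]), array([0.656, 0.083])]
stack tops 0.2 [0.703 0.181 0.2  ] [0.737 0.122 0.2  ]
stack tops 0.25 [0.692 0.173 0.25 ] [0.701 0.159 0.25 ]
stack tops 0.3 [0.682 0.166 0.3  ] [0.664 0.197 0.3  ]
jar [0.37385705 0.22653977 0.14      ] [0.37456052 0.23603943 0.14      ] tan/red [0.47208324 0.09075762 0.05      ] [0.33141915 0.07691029 0.05      ]
```

Emit:
{"op": "servo_tool", "data": {"increments": [[[0.012,0.03,0,0,0,0,0.6],[0.03,0.08,0,0,0,0,0.6],[0.06,0.15,0,0,0,0,0.6],[0.09,0.23,0,0,0,0,0.6],[0.12,0.31,0,0,0,0,0.6],[0.15,0.39,0,0,0,0,0.6],[0.18,0.47,0,0,0,0,0.6],[0.21,0.55,0,0,0,0,0.6],[0.24,0.63,0,0,0,0,0.6],[0.27,0.7,0,0,0,0,0.6],[0.29,0.76,0,0,0,0,0.6],[0.31,0.8,0,0,0,0,0.6],[0.318,0.82,0,0,0,0,0.6],[0.318,0.82,0,0,0,0,0.6]]]}}

```text
t: 12.5
ee_pos: [0.4808, 0.008, 0.182]
eef_rot: [-3.141, 0.001, 0.063]
force: [0.3, -0.2, 0.1]
finger_gap: 0.0509
grip_force: 26.1
```

Emit:
{"op": "servo_tool", "data": {"increments": [[[0.012,0.03,0,0,0,0,0.6],[0.03,0.08,0,0,0,0,0.6],[0.06,0.15,0,0,0,0,0.6],[0.09,0.23,0,0,0,0,0.6],[0.12,0.31,0,0,0,0,0.6],[0.15,0.39,0,0,0,0,0.6],[0.18,0.47,0,0,0,0,0.6],[0.21,0.55,0,0,0,0,0.6],[0.24,0.63,0,0,0,0,0.6],[0.27,0.7,0,0,0,0,0.6],[0.29,0.76,0,0,0,0,0.6],[0.31,0.8,0,0,0,0,0.6],[0.318,0.82,0,0,0,0,0.6],[0.318,0.82,0,0,0,0,0.6]]]}}

```text
t: 13.67
ee_pos: [0.5605, 0.2126, 0.1822]
eef_rot: [3.142, 0.0, 0.062]
force: [0.3, 0.0, -0.3]
finger_gap: 0.0509
grip_force: 26.1
```

Emit:
{"op": "servo_tool", "data": {"increments": [[[0,0,-0.02,0,0,0,0.6],[0,0,-0.05,0,0,0,0.6],[0,0,-0.08,0,0,0,0.6],[0,0,-0.11,0,0,0,0.6],[0,0,-0.14,0,0,0,0.6],[0,0,-0.17,0,0,0,0.6],[0,0,-0.19,0,0,0,0.6],[0,0,-0.198,0,0,0,0.6],[0,0,-0.198,0,0,0,0.6],[0,0,-0.198,0,0,0,0.6],[0,0,-0.198,0,0,0,0.6],[0,0,-0.198,0,0,0,0.6]]]}}

```text
t: 14.67
ee_pos: [0.5606, 0.2123, 0.1334]
eef_rot: [-3.141, -0.001, 0.061]
force: [0.7, -0.0, -0.3]
finger_gap: 0.051
grip_force: 26.1
```

```bash
python3 - <<'E'
from h import *
a=r.sense();print(a['force'],a['ee_pos'],a['grip_force'],a['joint_velocities'])
s=snap('scene','s9.png');c=s['frame'];cv2.imwrite('pics/p6.png',cv2.resize(c[130:340,150:380],None,fx=2.8,fy=2.8,interpolation=cv2.INTER_CUBIC))
print(proj(s,np.array([.564,.213,.126])))
E
```

```text
[ 0.71617013 -0.04082126 -0.33812141] [0.5606165  0.21227517 0.13335983] 26.13560378551483 [-5.69788931e-05 -4.95047277e-04  1.37523345e-03 -1.23856984e-03
  3.56460025e-05  3.54269668e-04]
[232.31781478 260.81655154]
```

View pics/p6.png

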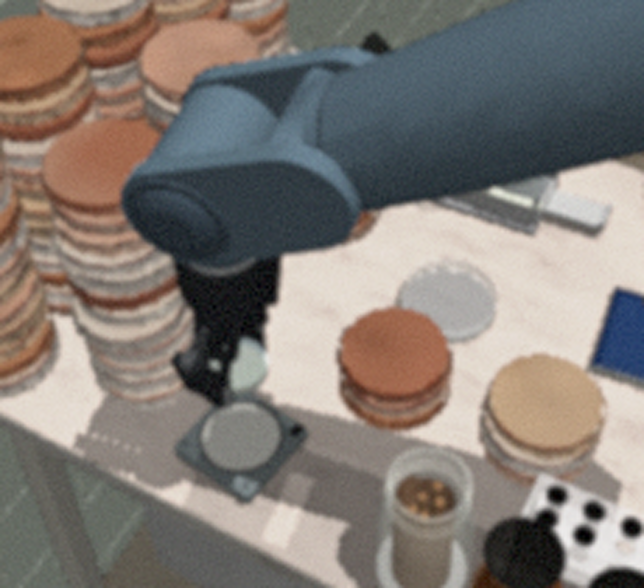

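The dish is over the lamp: its visible right edge at crop (268,362) puts its centre near (236,364), against (230,366) predicted, so it is within about 5 mm. It looks level, and the bystanders have not moved. Handing in.

```bash
python3 -c "
from h import *
print(ticket.close_job())"
```

```text
the job is handed in; nothing more can be done
None
```

The job is handed in: I pressed the lever to its stop and let it return, then lifted the dispensed dish, now held level and still about 10 cm above the lamp window, within about 5 mm of its centre by the last picture; no verdict was returned.

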